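# Clip the temperature logger onto the tray pin

### The arm

A 6-joint arm with a two-finger parallel gripper is mounted at the origin on the work surface. World frame = base frame: x ahead of the robot, y to its left, z up, the work surface at z = 0. Lengths are in m, angles in rad, forces in N, time in s.
With the tool pointing down it reaches from about 0.375 to 0.975 m from the base axis. Payload 3.8 kg.
Tool frame: the origin (TCP) lies midway between the tips of the shut fingers; the grasp point (between the pads) lies 19 mm behind it; z points along the fingers, y is the direction in which the jaws open and shut (so a half turn about z gives the same grasp; the last joint's range is limited). The gripper opens to 85 mm and grips with 20 to 120 N. Pads are 22 mm wide; open, the fingers measure 114 mm over their backs; the gripper's body (76 mm by 85 mm) begins 54 mm behind the grasp point. The pads swing forward as they close: fully open they stand 13 mm farther back than shut.
Start: joints at [-1.362, 0.264, 1.604, -0, 1.274, -0.037], TCP at [0.164, -0.655, 0.231] pointing down, gripper open.
Joint ranges: [-2.63, 2.63], [-0.94, 2.18], [0.31, 2.57], [-1.31, 4.45], [0, 2.66], [-2.55, 2.55]. Speed limits (rad/s): [2.57, 2.57, 3.14, 3.14, 3.14, 3.14].

### API

Orientations are given as a rotation vector (axis times angle).
In Python, from workcell import bot gives the robot as it stands. The module is installed in compiled form; this text tells all that it offers.
- The arm moves only by the tool move_arm, never from a script. Its argument "steps" is a list of rows, each a list of 5 numbers: the shift along the tool's x, y, z in mm, then the turn about the tool's z in degrees, then the opening in per cent of the stroke, from 0 (shut) to 100 (fully open). In form: [[tx, ty, tz, turn, claw], ...]. A call has 1 to 20 rows; each row is the pose to reach, as a shift and turn from the pose commanded when the call began, along the tool's axes at that moment; what a row does not reach only later rows make up. A row lasts 1/10 s, in which the tool goes at most 50 mm and 8.59 degrees, less where a joint would pass 70% of its speed; a pose out of reach is approached as far as the arm can. A call with a gripper value outside its range is refused whole. The fingers move at their own pace and stop on an object; "newtons" is the grip in N (left out, the last holds). Time passes only in rows, so rows that repeat a pose let the fingers close. It gives the time, the measured TCP pose, the force and the opening at its end, in the units of the state.
- bot.read_state(): the state, without advancing time (a new reading comes with each control period).
- bot.read_camera(name): name is "scene" or "top" or "wrist"; returns a dict with "pixels" (400x640x3 uint8, red, green, blue), "depth" (400x640 float32, m along the optical axis (not along the pixel's ray), 0 where there is no reading), "fovy" (degrees; the focal length in pixels is half the picture's height over the tangent of half this angle, whatever the lens; pixels are square), "cx", "cy" (the principal point, pixels), "k1" (the pictures are not rectified: a ray, as slopes to the right and down, at radius r is drawn at 1 + k1 r^2 times it, then the intrinsics apply), "xyz" and "attitude" of the camera in the world. Camera axes: x right, y up, looking along -z (the intrinsics and any distortion apply to the point x, -y, -z); pixel columns grow to the right and rows downward; lengths in m; the calibration is good to about 2 mm. A picture is of the moment at which its call begins.
- bot.finish_job(): hands the job in, once; it reports no verdict.
The state is a dict: "time": time; "q": joint angles; "joint_vel": joint speeds; "joint_torque": joint torques, N m; "tool_pos": TCP position; "tcp_rot": TCP orientation; "wrist_force": force on the tool from outside, world axes, zero at the start; "torque": the same for the moment, N m; "width": opening from 0.0 (shut) to 1.0 (fully open).
Only numpy, scipy, OpenCV 4.12 (cv2) and the standard library are available. Lean on these libraries where they do the work, as an engineer would, in place of code of your own. Each camera call takes 0.05 s, during which the arm holds its last target.

### The job

Squeeze the two tabs of the white logger clip together so that its hook comes fully out, lift it off the dock and bring it gently, level and low, over the steel tray plate and square to the slot, with the brass pin inside the open hook. Keep it squeezed and slide it along the slot until the arm of the hook bears lightly on the pin (the pin is delicate, and where it sits along the slot has to be felt or seen), then let go so that the spring closes the hook on the pin and the clip stays there. Leave the buns and the other kitchen things where they are.

Things in the scene. Friction and masses are not known exactly. Their poses are not given: they have to be found in the camera images.
- clip: white plastic logger clip, about 110 g, level on the dock. Origin: underside, on its long axis; x towards the hook, z up, y to the left looking along x. Sizes in mm, in this frame: barrel 72 long (x -22 to +50, the nose), 24 wide, 20 high. On it a fixed upright white tab, 26 wide, x +8 to +14, up to z 60. The orange tab behind is plunger
- plunger (a joint): travel of the orange tab (26 wide, at rest x -46 to -40, z 8 to 60) with the steel hook, one piece: 0 at rest, 0.016 m fully squeezed (stop), about 0.006 with the pin caught. Spring 3.6 N at rest, 10 N at the stop. Working: straddle both tabs from above, fingers closing along clip x (60 over the tabs at rest, 44 squeezed), fingertips above z 22
- hook (a point): inner face of the hook's tip: clip x +52 at rest, +68 squeezed (mouth then 18 from the nose), y -3, z 10. Flat hook, z 4 to 16: its arm leaves the nose at y -11 to -7; its tip, 4 thick, crosses from y -11 to +5. So the mouth is open towards clip +y: sliding the clip to its own +y brings the pin in until it meets the arm (pin axis then at y -3)
- dock: grey dock fixed to the table, 74 by 56 mm; the clip lies on its seat 14 mm above the table, between two black rails 28 mm apart that rise 9 mm above the seat; open at both ends. Origin: at table level, within 4 mm of below the clip's origin as it starts; x as the clip's. Squeezing lets the clip sink some 3 to 7 mm in the grip, so feel gently for the plate when lowering it
- stand: steel tray plate fixed to the table, 160 (x) by 110 (y) by 12 mm high; origin at table level under its centre, z up. A black slot 56 mm long runs along its y through the centre and carries the pin. The clip may lie on either side of the slot: clip x along plate x, either way round, within 8 degrees, underside a few mm above the plate, never pressed on it (30 N is too much)
- slot (a point): middle of the slot, on the plate's top. The upright brass pin, 8 mm thick, rises 28 mm above the plate at plate x 0; along plate y it sits anywhere from -20 to +20 mm, differs every time and is not measured. It gives along y against a spring, 2.5 N per mm, for at most 4 mm, then is rigid. Delicate: a sideways push over 8 N is too much
- bun_a: golden domed bun, 112 mm across, 60 mm high, on the white board at the back; bystander; origin under its centre
- bun_b: golden domed bun, 112 mm across, 60 mm high, on the white board at the back; bystander; origin under its centre
- bun_c: golden domed bun, 112 mm across, 60 mm high, on the white board at the back; bystander; origin under its centre
- cup: small white ceramic egg-wash cup, 64 mm across, 55 mm high, between dock and plate; bystander; origin under its centre
- jar: amber jar, 70 mm across, 90 mm high; bystander; origin under its centre
- brush: wooden pastry brush lying on the table; bystander
- scraper: steel dough scraper with black grip, 130 by 100 mm, lying on the table; bystander
Not all that is in view belongs to the job. What is shaped like the clip but blue is not meant. What is shaped like the stand but red is not meant.

How it is judged:
By the outcome, as a careful person would: the job done as asked, in the order asked, and still so for the second after the job is handed in, with the robot touching nothing.
It also fails if it takes over 48 s, if anything falls off the work surface, if the arm or the gripper's body presses on something with over 40 N, if the wrist force passes 120 N, or if a joint passes its speed limit or range.

## Working session

There is one attempt and no reset: what is moved stays moved. The work goes in short steps, Python scripts to look and compute and a tool call to move; the robot and the scene stay as the last step left them, time stands still between calls to the robot, and variables do not carry over. Pictures are saved under pics/ and viewed, and the job is handed in when it is done.

Besides the shell and the picture viewer there is one more tool, called after "Emit:" as name([rows], argument=value, ...), one row to a line, values as JSON. move_arm: Moves the arm, as the interface text tells. Its arguments: {"type":"object","properties":{"steps":{"type":"array","items":{"type":"array","items":{"type":"number"}}},"newtons":{"type":"number"}},"required":["steps"]}

```bash
mkdir -p pics; cat > h.py <<'E'
import numpy as np,cv2
from scipy.spatial.transform import Rotation as R
from workcell import bot
def cap(n,tag):
    c=bot.read_camera(n); np.savez(f'{tag}.npz',**c); cv2.imwrite(f'pics/{tag}.png',c['pixels'][:,:,::-1]); return c
def load(t):
    d=np.load(t+'.npz'); return {k:d[k] for k in d}
def att(c):
    a=np.array(c['attitude'],float)
    if a.shape==(3,3): return a
    return R.from_rotvec(a).as_matrix() if a.size==3 else R.from_quat(a).as_matrix()
def rays(c,uv):
    f=200/np.tan(np.radians(float(c['fovy']))/2); K=np.array([[f,0,float(c['cx'])],[0,f,float(c['cy'])],[0,0,1]])
    p=cv2.undistortPoints(np.array(uv,float).reshape(-1,1,2),K,np.array([float(c['k1']),0,0,0])).reshape(-1,2)
    return np.c_[p[:,0],-p[:,1],-np.ones(len(p))]@att(c).T
def onz(c,uv,z):
    d=rays(c,uv); o=np.array(c['xyz']); return o+d*((z-o[2])/d[:,2])[:,None]
def dep(c,uv):
    uv=np.array(uv).reshape(-1,2); d=rays(c,uv); return np.array(c['xyz'])+d*c['depth'][uv[:,1].astype(int),uv[:,0].astype(int)][:,None]
def proj(c,P):
    f=200/np.tan(np.radians(float(c['fovy']))/2); q=(np.array(P).reshape(-1,3)-c['xyz'])@att(c)
    s=np.c_[q[:,0]/-q[:,2],q[:,1]/q[:,2]]; r=(s**2).sum(1)[:,None]; s=s*(1+float(c['k1'])*r); return s*f+[float(c['cx']),float(c['cy'])]
E
python3 - <<'E'
from h import *
for n in('scene','top','wrist'):
    c=cap(n,n+'0'); print(n,c['fovy'],c['cx'],c['cy'],c['k1'],c['xyz'],c['attitude'],(c['depth']>0).mean())
print(bot.read_state())
E
```

```text
scene 43.22681451851642 334.901909364691 193.4798058659375 -0.15926495382831343 [1.3626081  0.11374556 1.03748909] [0.53728993 0.61890237 1.6224777 ] 0.9960625
top 44.2030490798024 315.6395292593543 200.952752631912 -0.07905595656429347 [ 0.36721796 -0.01877621  1.32408584] [ 0.06993889 -0.07017214 -1.55089776] 0.99594921875
wrist 68.53492095005835 319.91676816594503 205.40228439071296 0.009279785864227997 [ 0.23815454 -0.6357876   0.37268529] [-0.25763853  0.204992   -1.31372198] 0.99586328125
{'time': 0.15, 'q': array([-1.36188861e+00,  2.64590125e-01,  1.60509817e+00,  4.46273927e-05,
        1.27369541e+00, -3.69035833e-02]), 'joint_vel': array([ 1.61053562e-03, -1.43561201e-03, -3.90410482e-03, -8.98488670e-05,
        1.17627625e-03,  1.30392460e-05]), 'joint_torque': array([-4.05057654e-05, -5.15906060e+01, -3.67959344e+01, -4.93089908e-05,
        8.13454448e-03,  6.75047687e-06]), 'tool_pos': array([ 0.164146  , -0.65413633,  0.23022082]), 'tcp_rot': array([-3.11612228e+00, -3.84908478e-01,  1.74795913e-04]), 'wrist_force': array([-0.2059687 ,  0.49206194, -0.01765296]), 'torque': array([-0.01499496,  0.03188246,  0.02752998]), 'width': 0.9995605451732152}
```

View pics/scene0.png

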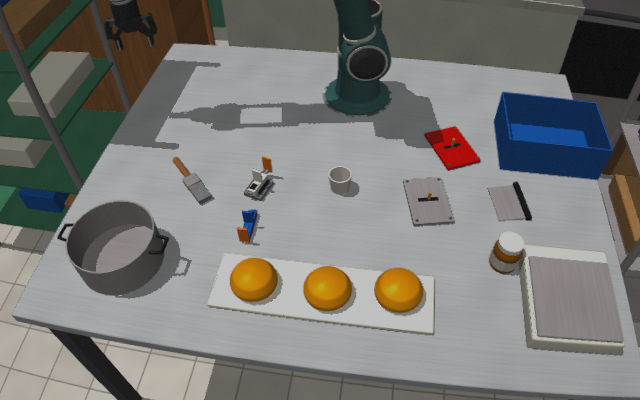

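View pics/top0.png

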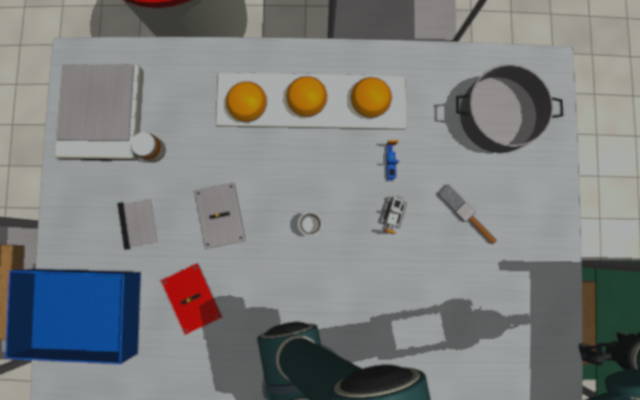

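View pics/wrist0.png

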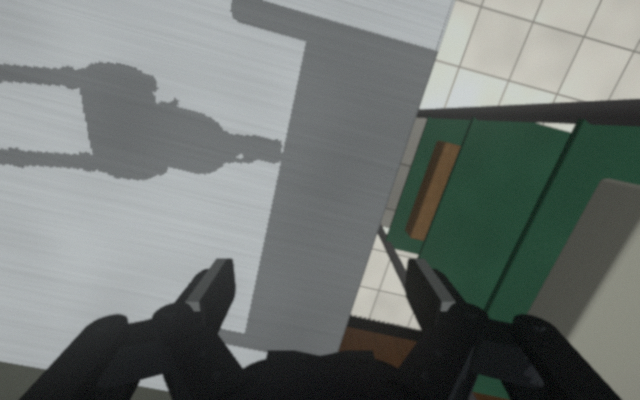

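The white clip is at top px (393,212), with its orange tab at (390,230). The grey plate is at (220,215). I'll enlarge these areas.

```bash
python3 - <<'E'
from h import *
a=load('top0')['pixels'];b=load('scene0')['pixels']
def cr(im,x,y,w,h,s): return cv2.resize(im[y:y+h,x:x+w,::-1],(w*s,h*s),interpolation=cv2.INTER_CUBIC)
A=np.vstack([np.hstack([cr(a,360,180,70,60,5),cr(a,185,175,70,60,5)]),np.hstack([cr(b,230,145,70,60,5),cr(b,395,170,70,60,5)])])
cv2.imwrite('pics/crop0.png',A)
c=load('top0')
print(dep(c,[[393,212],[390,231],[220,215],[308,224],[10+190,240]]).round(4))
# plate: corners by mask
h=cv2.cvtColor(a,cv2.COLOR_RGB2HSV)
pts=dep(c,np.array([[x,y] for y in range(175,255) for x in range(185,255)]))
z=pts[:,2].reshape(80,70); print(np.percentile(z,[1,10,30,50,70,90,99]).round(4))
m=((z>0.007)).astype(np.uint8); 
cs,_=cv2.findContours(m,cv2.RETR_EXTERNAL,cv2.CHAIN_APPROX_NONE); k=max(cs,key=cv2.contourArea)
P=onz(c,k.reshape(-1,2)+[185,175],0.012)[:,:2]
print(cv2.minAreaRect((P*1000).astype(np.float32)))
E
```

```text
[[ 0.4574 -0.2214  0.0369]
 [ 0.4064 -0.209   0.069 ]
 [ 0.4423  0.2372  0.0126]
 [ 0.4231  0.0014  0.0061]
 [ 0.3746  0.2921 -0.0024]]
[-0.006  -0.0026  0.0001  0.0031  0.0107  0.0142  0.0185]
((442.2896423339844, 238.8842315673828), (162.14476013183594, 108.6305160522461), 12.738648414611816)
```

View pics/crop0.png

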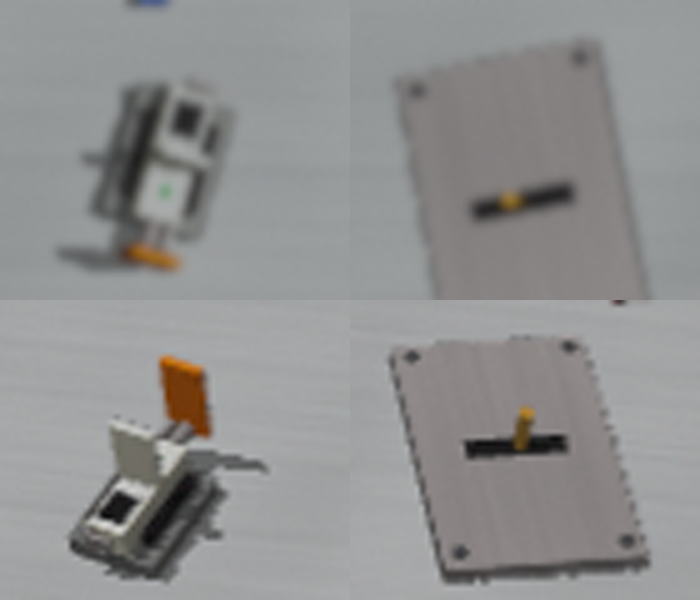

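Emit:
move_arm([
  [365,-360,10,-61,100],
  [365,-360,10,-61,100],
  [365,-360,10,-61,100],
  [365,-360,10,-61,100],
  [365,-360,10,-61,100],
  [365,-360,10,-61,100],
  [365,-360,10,-61,100],
  [365,-360,10,-61,100],
  [365,-360,10,-61,100],
  [365,-360,10,-61,100],
  [365,-360,10,-61,100],
  [365,-360,10,-61,100],
  [365,-360,10,-61,100],
  [365,-360,10,-61,100],
  [365,-360,10,-61,100],
  [365,-360,10,-61,100],
])

```text
time: 1.75
tool_pos: [0.4302, -0.2178, 0.2212]
tcp_rot: [-2.493, -1.912, 0.0]
wrist_force: [0.2, 0.2, -0.5]
width: 0.998
```

```bash
python3 - <<'E'
from h import *
c=cap('wrist','wrist1'); print(c['xyz'],att(c)); s=bot.read_state(); print(s['time'],s['tool_pos'],s['tcp_rot'],s['wrist_force'])
E
```

```text
[ 0.44981469 -0.1439549   0.36385496] [[ 0.96572276  0.24698357  0.0798666 ]
 [-0.25956564  0.92155208  0.28873421]
 [-0.00228862 -0.29956782  0.95407226]]
1.8 [ 0.43025376 -0.21763228  0.22127327] [-2.49275226e+00 -1.91200049e+00  1.18333089e-04] [-0.13376216  0.12180353 -0.65810916]
```

View pics/wrist1.png

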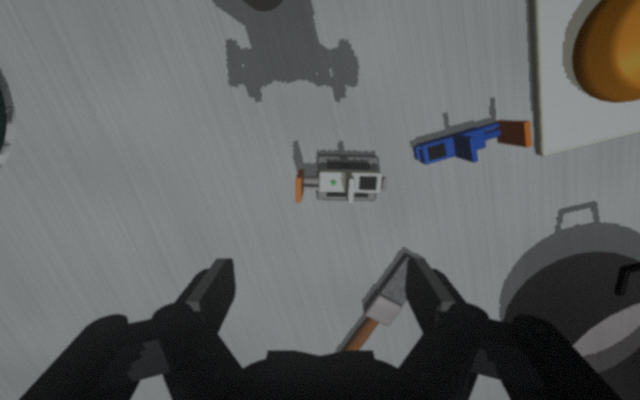

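```bash
cat > cr.py <<'E'
import sys,cv2
t,x,y,w,h,s=sys.argv[1],*map(int,sys.argv[2:7])
im=cv2.imread(f'pics/{t}.png')[y:y+h,x:x+w]
cv2.imwrite(f'pics/{sys.argv[7]}.png',cv2.resize(im,(w*s,h*s),interpolation=cv2.INTER_CUBIC))
E
python3 cr.py wrist1 280 130 120 90 6 w1c
python3 - <<'E'
from h import *
c=load('wrist1'); st=bot.read_state(); Rt=R.from_rotvec(st['tcp_rot']).as_matrix();print(Rt.round(3))
# local tool heights
uv=np.array([[x,y] for y in range(140,215) for x in range(288,392)])
P=dep(c,uv); z=P[:,2].reshape(75,104)
for r in range(0,75,5): print(r+140,' '.join('%3d'%(v*1000) for v in z[r,::4]))
E
```

```text
[[ 0.259  0.966 -0.   ]
 [ 0.966 -0.259 -0.   ]
 [-0.    -0.    -1.   ]]
140   0   1   0   0   0   0   0   2   0   0   0  -1   1   0   0   0   0   0   1   0   0   0   0   0   0   0
145   0   0   0   1   0   0   0   0   0   1   0   0   0   0   0   0  -1   0  -1   0   0   0   0   0   1   0
150 363   0   0   0   0   0   0   0   0   0   0   0   0   1   0   0  -1  -1   0   0   0   0  -1  -1  -2   0
155   0   1   0   0   0   0   0   0  11  12  12  11  11  10   9   9   7   7   7   6   4   3  -1   0   1   0
160  -1   1   0   0   0   0   0   0  15  14  13  13  14  13  14  15  14  13  12  14  14  13  13   0   0   0
165   0   0   0   0  -1   1   0   0  13  13  24  23  22  22  22  20  22  23  23  23  22  13  14  -1   0   0
170   0   0   0  33   0   0   1   0  25  25  25  24  22  21  22  22  18  19  19  19  18  17  17   0  -1   0
175   0  -2  60  61   0   0   0   0  32  34  33  33  35  33  34  58  33  34  34  33  33  34  33  34   0   0
180   0   0  74  74  31  31  31  31  33  33  33  35  32  33  35  73  74  34  33  34  34  33  35  33  29   0
185   0   0  73  74  23  20  20  21  34  34  34  33  34  34  34  73  75  33  33  35  34  35  33  33  30   0
190   1   0  75  73   0   0  30  29  35  34  33  33  34  33  34  73  74  33  34  34  33  34  34  29  28   0
195   0   1  74  73   0   0   0  12  14  14  22  23  21  23  22  73  74  23  24  22  12  13   0   0   0   0
200   0   0  75  74   0   0   0   0   0   0   0   1   0  10  12  73  74  13  13  14  13  13   0   0  -1   0
205   1   0   0  -1   0   1   0   0   0   0   0   0   0   0   0   0   0   0   0   0   0   0   0   0   0   0
210  -1   0   0   0   0   0   0   0   0   0   1   0   0   1   0   0   0   0   0   0   0   0   0   0   0   0
```

View pics/w1c.png

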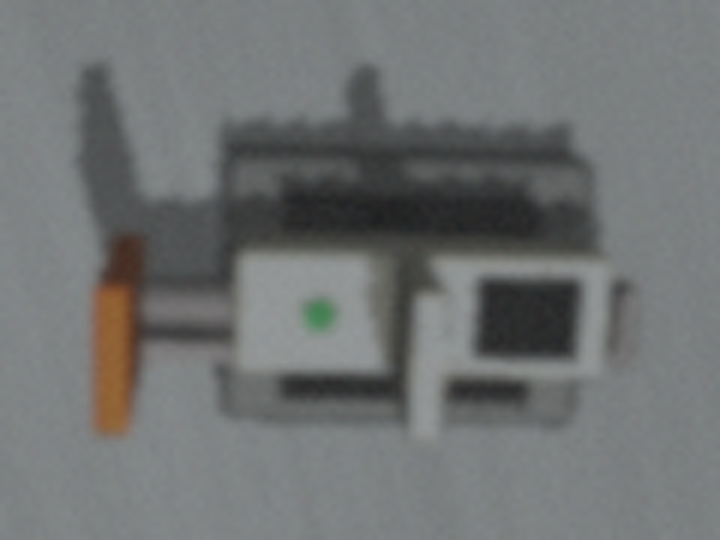

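```bash
python3 - <<'E'
from h import *
c=load('wrist1')
uv=np.array([[x,y] for y in range(140,215) for x in range(288,392)])
P=dep(c,uv)*1000
m=(P[:,2]>68)&(P[:,2]<80); o=m&(uv[:,0]<320); w=m&(uv[:,0]>320)
b=(P[:,2]>30.5)&(P[:,2]<37.5)&(uv[:,0]>322)&(uv[:,0]<382)
r=(P[:,2]>71)
out={}
for n,mm in(('o',o),('w',w),('b',b)):
    im=np.zeros((75,104),np.uint8); im.flat[mm.nonzero()[0]]=1
    k=max(cv2.findContours(im,cv2.RETR_EXTERNAL,cv2.CHAIN_APPROX_NONE)[0],key=cv2.contourArea).reshape(-1,2)+[288,140]
    Q=onz(c,k,{'b':.034}.get(n,.074))[:,:2]*1000
    print(n,mm.sum(),cv2.minAreaRect(Q.astype(np.float32)),Q.mean(0),P[mm].mean(0))
    out[n]=np.array(cv2.minAreaRect(Q.astype(np.float32))[0])
d=out['w']-out['o'];print(np.hypot(*d),np.degrees(np.arctan2(d[1],d[0])))
E
```

```text
o 150 ((408.1253967285156, -208.55845642089844), (26.241832733154297, 5.1504364013671875), 73.78729248046875) [ 408.03028214 -209.15667422] [ 408.06281005 -208.94603069   73.94233475]
w 159 ((459.25030517578125, -224.4041290283203), (26.363107681274414, 6.140923500061035), 76.54130554199219) [ 459.47234957 -223.9062367 ] [ 459.40284061 -224.39554186   73.56862332]
b 1017 ((480.23382568359375, -230.30230712890625), (23.48716926574707, 34.42338180541992), 74.96778106689453) [ 480.84580341 -230.15194478] [ 465.22975572 -225.75095315   34.06652456]
53.52421511916725 -17.22031869258073
```

Emit:
move_arm([
  [2,3,0,1,100],
  [2,3,40,1,100],
  [2,3,80,1,100],
  [2,3,110,1,100],
  [2,3,140,1,100],
  [2,3,160,1,100],
  [2,3,172,1,100],
  [2,3,181,1,100],
  [2,3,181,1,100],
  [2,3,181,1,100],
], newtons=30)

```text
time: 2.8
tool_pos: [0.4349, -0.216, 0.0411]
tcp_rot: [2.507, 1.892, 0.001]
wrist_force: [-0.1, -0.6, -0.0]
width: 1.0
```

```bash
python3 - <<'E'
from h import *
c=cap('wrist','wrist2'); c=cap('scene','scene2'); s=bot.read_state(); print(s['time'],s['tool_pos'],s['tcp_rot'],s['wrist_force'])
E
python3 cr.py scene2 220 120 120 90 6 s2c
```

```text
2.9 [ 0.43519262 -0.2161519   0.04154842] [2.50590021e+00 1.89099790e+00 1.60662776e-03] [ 0.11061272 -0.33906867 -0.24917296]
```

View pics/wrist2.png

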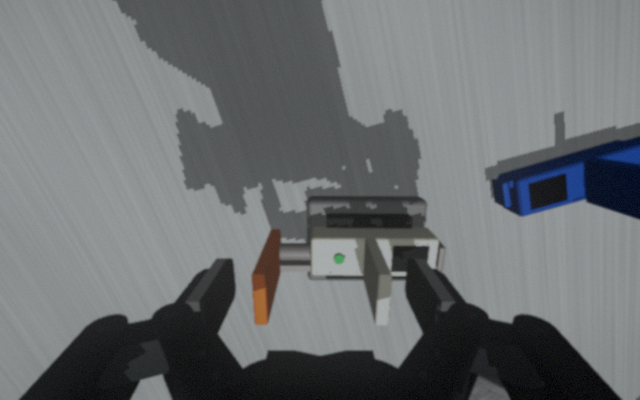

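View pics/s2c.png

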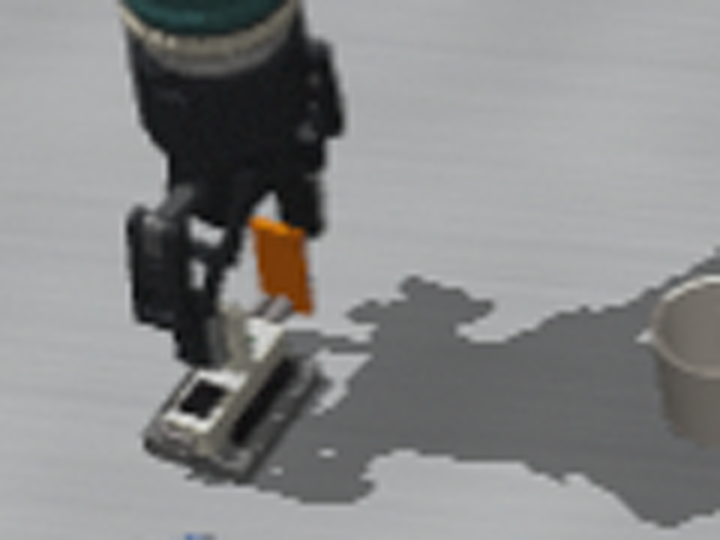

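Emit:
move_arm([
  [0,-1,0,0,80],
  [0,-1,0,0,75],
  [0,-1,0,0,70],
  [0,-1,0,0,66],
  [0,-1,0,0,62],
  [0,-1,0,0,58],
  [0,-1,0,0,54],
  [0,-1,0,0,50],
  [0,-1,0,0,46],
  [0,-1,0,0,46],
  [0,-1,0,0,46],
  [0,-1,0,0,46],
], newtons=30)

```text
time: 4.1
tool_pos: [0.4385, -0.2178, 0.0441]
tcp_rot: [2.5, 1.886, 0.008]
wrist_force: [5.5, 0.5, 12.0]
width: 0.508
```

```bash
python3 - <<'E'
from h import *
c=cap('wrist','wrist3'); s=bot.read_state(); print(s['time'],s['tool_pos'],s['width'],s['wrist_force'])
E
```

```text
4.15 [ 0.43846607 -0.21776236  0.04406014] 0.5060961859603632 [ 5.60551292  0.08901678 11.35758451]
```

View pics/wrist3.png

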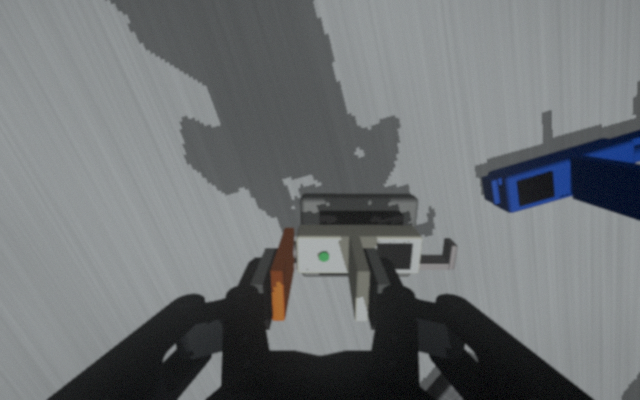

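Emit:
move_arm([
  [0,-1,-3,0,46],
  [0,-1,-6,0,46],
  [0,-1,-10,0,46],
  [0,-1,-16,0,46],
  [0,-1,-24,0,46],
  [0,-1,-34,0,46],
  [0,-1,-44,0,46],
  [0,-1,-54,0,46],
  [0,-1,-64,0,46],
  [0,-1,-72,0,46],
  [0,-1,-78,0,46],
  [0,-1,-80,0,46],
  [0,-1,-80,0,46],
  [0,-1,-80,0,46],
])

```text
time: 5.55
tool_pos: [0.4319, -0.2148, 0.1199]
tcp_rot: [-2.507, -1.892, 0.0]
wrist_force: [-0.9, 0.3, -2.1]
width: 0.503
```

```bash
python3 - <<'E'
from h import *
c=cap('wrist','wrist4');c=cap('scene','scene4'); s=bot.read_state(); print(s['time'],s['tool_pos'],s['tcp_rot'],s['width'],s['wrist_force'])
E
python3 cr.py scene4 220 90 120 90 6 s4c
```

```text
5.65 [ 0.43174021 -0.21476281  0.11967241] [-2.50672047e+00 -1.89183594e+00  7.24463540e-04] 0.49914650069144356 [-0.7100712   0.00967633 -1.22702885]
```

View pics/wrist4.png

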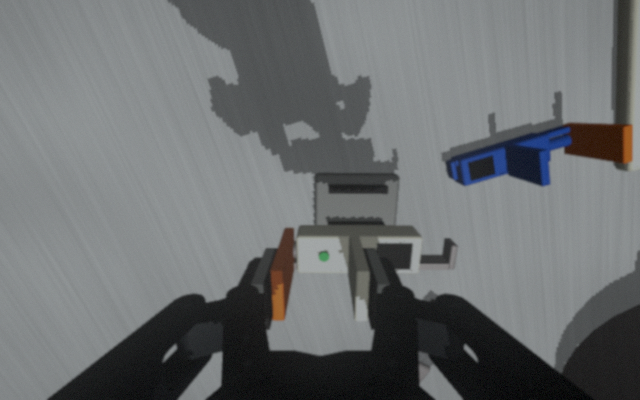

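View pics/s4c.png

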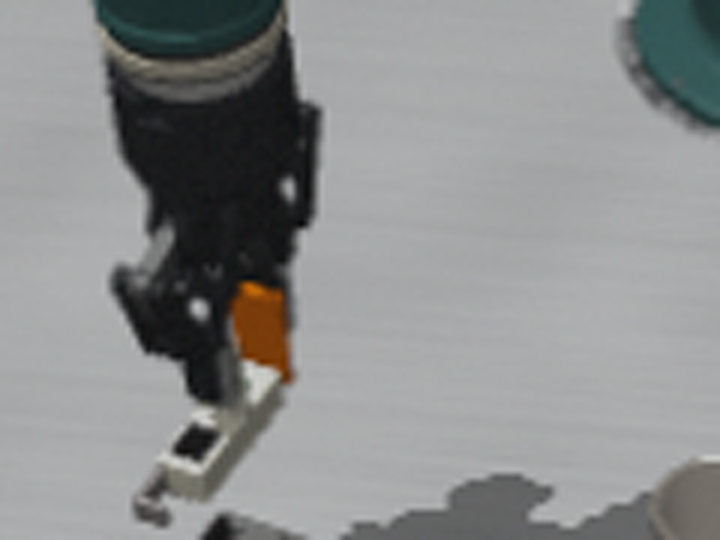

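```bash
python3 cr.py wrist4 260 210 210 130 4 w4c; cat > clip.py <<'E'
from h import *
def tool(c,st,uv):
    Rt=R.from_rotvec(st['tcp_rot']).as_matrix(); return (dep(c,uv)-st['tool_pos'])@Rt*1000
E
python3 - <<'E'
from clip import *
c=load('wrist4'); st=bot.read_state()
for nm,(x0,x1,y0,y1) in dict(rear=(302,336,240,268),front=(378,416,234,264)).items():
    uv=np.array([[x,y] for y in range(y0,y1,3) for x in range(x0,x1,3)]); P=tool(c,st,uv)
    m=abs(P[:,2]-np.median(P[:,2]))<3; P=P[m]
    A=np.c_[P[:,:2],np.ones(len(P))]; s=np.linalg.lstsq(A,P[:,2],rcond=None)[0]
    print(nm,P.min(0).round(1),P.max(0).round(1),np.median(P[:,2]),s)
for y in range(230,284,4): print(y,[tuple(tool(c,st,[[x,y]])[0].round().astype(int)) for x in range(410,464,5)])
E
```

```text
rear [ -9.6 -10.9   7.9] [ 8.3  8.4 11.1] 9.88115037556798 [ 1.44370086e-03 -2.49932856e-02  9.78556622e+00]
front [-5.3 32.4  7.6] [10.1 53.9 11.3] 9.020238392666585 [0.08881025 0.01124818 8.3077259 ]
230 [(np.int64(10), np.int64(53), np.int64(19)), (np.int64(10), np.int64(56), np.int64(20)), (np.int64(-31), np.int64(95), np.int64(120)), (np.int64(-31), np.int64(101), np.int64(121)), (np.int64(-31), np.int64(105), np.int64(120)), (np.int64(-30), np.int64(110), np.int64(119)), (np.int64(-31), np.int64(115), np.int64(120)), (np.int64(-30), np.int64(119), np.int64(119)), (np.int64(-31), np.int64(124), np.int64(119)), (np.int64(-31), np.int64(129), np.int64(120)), (np.int64(-31), np.int64(134), np.int64(119))]
234 [(np.int64(10), np.int64(51), np.int64(13)), (np.int64(10), np.int64(54), np.int64(13)), (np.int64(-35), np.int64(96), np.int64(120)), (np.int64(-35), np.int64(101), np.int64(121)), (np.int64(-35), np.int64(106), np.int64(120)), (np.int64(-36), np.int64(111), np.int64(122)), (np.int64(-35), np.int64(115), np.int64(120)), (np.int64(-35), np.int64(120), np.int64(120)), (np.int64
[... 5484 characters left out ...]
64(-83), np.int64(126), np.int64(120)), (np.int64(-83), np.int64(131), np.int64(120)), (np.int64(-83), np.int64(136), np.int64(120)), (np.int64(-83), np.int64(141), np.int64(120))]
282 [(np.int64(-88), np.int64(91), np.int64(120)), (np.int64(-88), np.int64(96), np.int64(119)), (np.int64(-88), np.int64(101), np.int64(120)), (np.int64(-88), np.int64(106), np.int64(119)), (np.int64(-88), np.int64(112), np.int64(120)), (np.int64(-88), np.int64(117), np.int64(121)), (np.int64(-88), np.int64(122), np.int64(120)), (np.int64(-88), np.int64(127), np.int64(121)), (np.int64(-87), np.int64(131), np.int64(119)), (np.int64(-87), np.int64(137), np.int64(119)), (np.int64(-87), np.int64(141), np.int64(119))]
```

View pics/w4c.png

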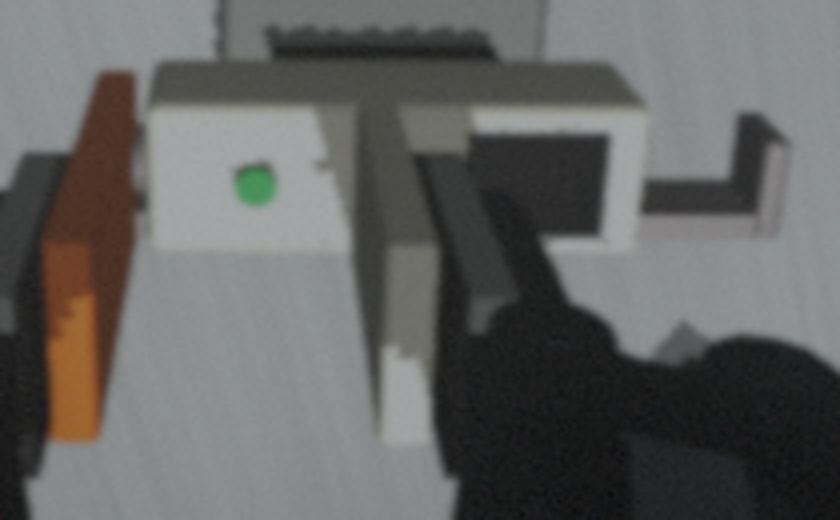

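```bash
python3 - <<'E'
from h import *
for t,(x,y) in(('top0',(185,175)),('scene0',(395,170))):
    c=load(t); im=c['pixels'][y:y+60,x:x+70]; h=cv2.cvtColor(im,cv2.COLOR_RGB2HSV)
    o=(h[...,1]>120)&(h[...,0]<30)&(h[...,2]>90)
    d=h[...,2]<70
    big=cv2.resize(d.astype(np.uint8),None,fx=1,fy=1)
    n,l,s,ce=cv2.connectedComponentsWithStats(big)
    i=1+np.argmax(s[1:,4]); ys,xs=np.where((l==i)|o if 'top' in t else (l==i)); 
    ys2,xs2=np.where(o); print(t,s[i],'pin px',xs2.min()+x,xs2.max()+x,ys2.min()+y,ys2.max()+y)
    Q=onz(c,np.c_[xs+x,ys+y],.012)[:,:2]*1000; print(' slot',cv2.minAreaRect(Q.astype(np.float32)))
    print(' pin@z', onz(c,[[xs2.mean()+x,ys2.mean()+y]],.026)*1000)
    k=ys2<=ys2.min()+1; print(' pintop',onz(c,[[xs2[k].mean()+x,ys2[k].mean()+y]],.040)*1000)
    P=dep(c,[[i,j] for j in range(y,y+60) for i in range(x,x+70)]); z=P[:,2].reshape(60,70); m=(z>.007).astype(np.uint8)
    k=max(cv2.findContours(m,cv2.RETR_EXTERNAL,cv2.CHAIN_APPROX_NONE)[0],key=cv2.contourArea).reshape(-1,2)+[x,y]
    Q=onz(c,k,.012)[:,:2]*1000; print(' plate',cv2.minAreaRect(Q.astype(np.float32)))
E
```

```text
top0 [35 37  9  4 24] pin px 215 218 214 216
 slot ((444.3092346191406, 233.17376708984375), (7.381453514099121, 35.27488708496094), 12.422380447387695)
 pin@z [[441.64219027 243.43284528  26.        ]]
 pintop [[441.67441448 240.50924244  40.        ]]
 plate ((451.40155029296875, 241.0037078857422), (143.60011291503906, 108.61658477783203), 12.63825798034668)
scene0 [23 27 20  5 61] pin px 428 431 192 198
 slot ((444.1708984375, 239.45130920410156), (11.340459823608398, 54.034217834472656), 12.584229469299316)
 pin@z [[439.19850089 241.46244849  26.        ]]
 pintop [[445.62502954 241.48978843  40.        ]]
 plate ((447.9576416015625, 239.72042846679688), (165.8615264892578, 113.66544342041016), 13.330426216125488)
```

Emit:
move_arm([
  [5,-2,0,0,46],
  [20,-8,0,-1,46],
  [45,-19,0,-3,46],
  [75,-31,0,-5,46],
  [110,-46,0,-8,46],
  [145,-60,0,-11,46],
  [180,-75,0,-14,46],
  [215,-90,0,-17,46],
  [250,-104,0,-20,46],
  [285,-119,0,-22,46],
  [320,-133,0,-24.6,46],
  [350,-146,0,-26.6,46],
  [370,-154,0,-28,46],
  [380,-158,0,-28.6,46],
  [384,-160,0,-28.6,46],
  [384,-160,0,-28.6,46],
  [384,-160,0,-28.6,46],
  [384,-160,0,-28.6,46],
])

```text
time: 7.45
tool_pos: [0.3836, 0.1973, 0.1202]
tcp_rot: [1.964, 2.452, -0.001]
wrist_force: [-0.8, 0.3, -1.3]
width: 0.503
```

```bash
python3 - <<'E'
from clip import *
c=cap('wrist','wrist5');s=bot.read_state(); print(s['time'],s['tool_pos'],s['tcp_rot'],s['width'],s['wrist_force'])
im=c['pixels'];h=cv2.cvtColor(im,cv2.COLOR_RGB2HSV)
o=((h[...,1]>120)&(h[...,0]<30)&(h[...,2]>60)).astype(np.uint8)
n,l,st,ce=cv2.connectedComponentsWithStats(o)
for i in range(1,n):
    if st[i,4]>15: print(st[i],ce[i])
E
```

```text
7.5 [0.38374403 0.19731214 0.12024254] [ 1.96421922e+00  2.45168906e+00 -3.44810797e-04] 0.5020305387454602 [ 0.27292957 -0.7603486  -1.91666721]
[   24     0   241   117 18249] [142.88245931  47.97550551]
[405 172  10   9  70] [409.38571429 175.75714286]
[271 249  21  71 903] [279.07751938 287.46290144]
```

View pics/wrist5.png

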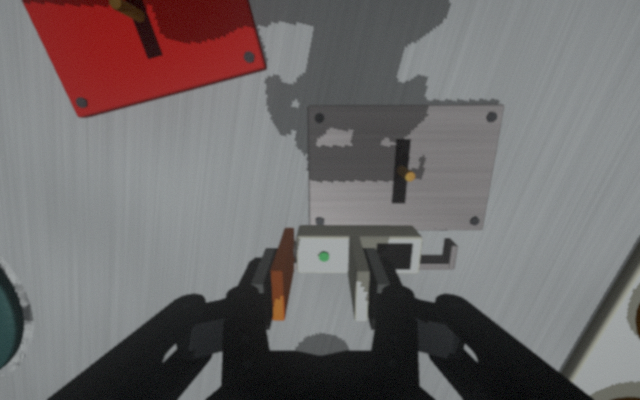

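```bash
python3 cr.py wrist5 300 95 210 140 4 w5c; python3 - <<'E'
from clip import *
c=load('wrist5'); s=bot.read_state(); Rt=R.from_rotvec(s['tcp_rot']).as_matrix()
T=lambda P:((P-s['tool_pos'])@Rt*1000).round(1)
print('holes',T(onz(c,[[319,118],[491,117],[474,221],[320,221]],.012)))
print('slot ends',T(onz(c,[[403,140],[399,202]],.012)))
uv=np.array([[x,y] for y in range(168,190) for x in range(398,424)]); P=dep(c,uv); m=P[:,2]>.018
q=T(P[m]); print(m.sum(), q.min(0),q.max(0),q.mean(0)); mt=P[:,2]>.037; print('top',mt.sum(),T(P[mt]).mean(0) if mt.any() else 0, P[:,2].max())
E
```

```text
holes [[ 73.   -1.6 108.2]
 [ 73.5 138.4 108.2]
 [-16.7 138.9 108.2]
 [-16.8  -0.8 108.2]]
slot ends [[ 55.3  68.6 108.2]
 [  1.2  69.6 108.2]]
174 [26.4 64.  79.1] [ 34.4  72.5 101.4] [31.12528736 67.17298851 85.34655172]
top 100 [30.498 68.179 80.526] 0.041154903989240516
```

View pics/w5c.png

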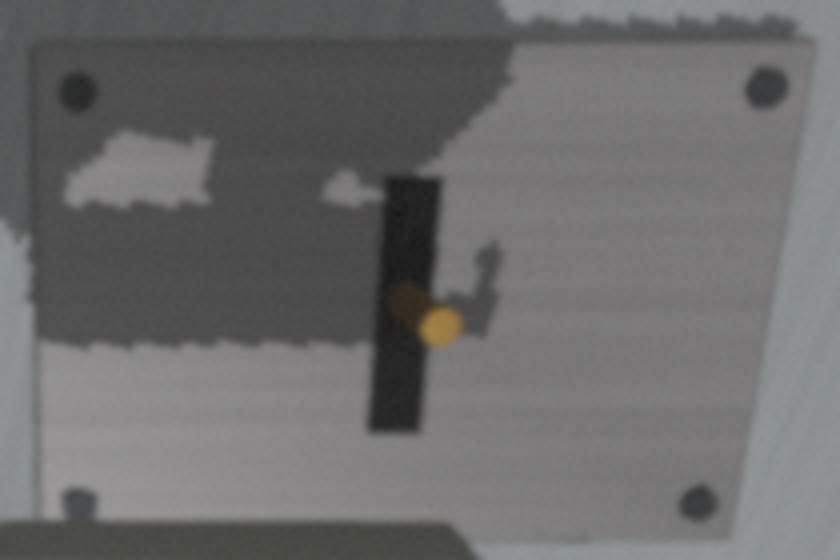

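Emit:
move_arm([
  [8,1,0,0,46],
  [15,1.5,5,0,46],
  [15,1.5,20,0,46],
  [15,1.5,35,0,46],
  [15,1.5,48,0,46],
  [15,1.5,58,0,46],
  [15,1.5,65,0,46],
  [15,1.5,68,0,46],
  [15,1.5,68,0,46],
  [15,1.5,68,0,46],
])

```text
time: 8.5
tool_pos: [0.3822, 0.2133, 0.0527]
tcp_rot: [1.962, 2.453, 0.001]
wrist_force: [0.6, 0.6, -0.7]
width: 0.5
```

```bash
cat > look.py <<'E'
import sys
from clip import *
t=sys.argv[1]
c=cap('wrist',t); s=bot.read_state(); print(s['time'],s['tool_pos'],s['tcp_rot'],s['width'],'F',s['wrist_force'],'q',s['q'].round(2))
Rt=R.from_rotvec(s['tcp_rot']).as_matrix()
print('F tool',(s['wrist_force']@Rt).round(2))
im=c['pixels'];h=cv2.cvtColor(im,cv2.COLOR_RGB2HSV)
o=((h[...,1]>120)&(h[...,0]<30)&(h[...,2]>60)); o[:,:350]=0
ys,xs=np.where(o); print('pin px',xs.min(),xs.max(),ys.min(),ys.max(),len(xs))
uv=np.array([[x,y] for y in range(ys.min()-4,ys.max()+5) for x in range(xs.min()-4,xs.max()+5)]); P=dep(c,uv); T=(P-s['tool_pos'])@Rt*1000
m=o[uv[:,1],uv[:,0]]&(P[:,2]>.037)&(P[:,2]<.045); print('pintop',T[m].mean(0).round(1),m.sum())
uv=np.array([[x,y] for y in range(240,266,3) for x in range(304,334,3)]); T=tool(c,s,uv); zt=np.median(T[:,2]); print('barrel top tool z',zt,'-> underside above plate mm',s['tool_pos'][2]*1000-zt-20-12)
cv2.imwrite(f'pics/{t}c.png',cv2.resize(im[130:310,260:480,::-1],None,fx=3.3,fy=3.3,interpolation=cv2.INTER_CUBIC))
E
python3 look.py wrist6
```

```text
8.55 [0.38234631 0.21336306 0.05283587] [1.96228121e+00 2.45276300e+00 1.62615662e-03] 0.500770390748187 F [-0.28297218 -0.22917637 -0.628022  ] q [0.45 0.   2.26 0.   0.88 0.23]
F tool [-0.16 -0.33  0.63]
pin px 431 443 222 234 127
pintop [14.5 66.  13.2] 126
barrel top tool z 10.221026159569197 -> underside above plate mm 10.614841301015602
```

View pics/wrist6c.png

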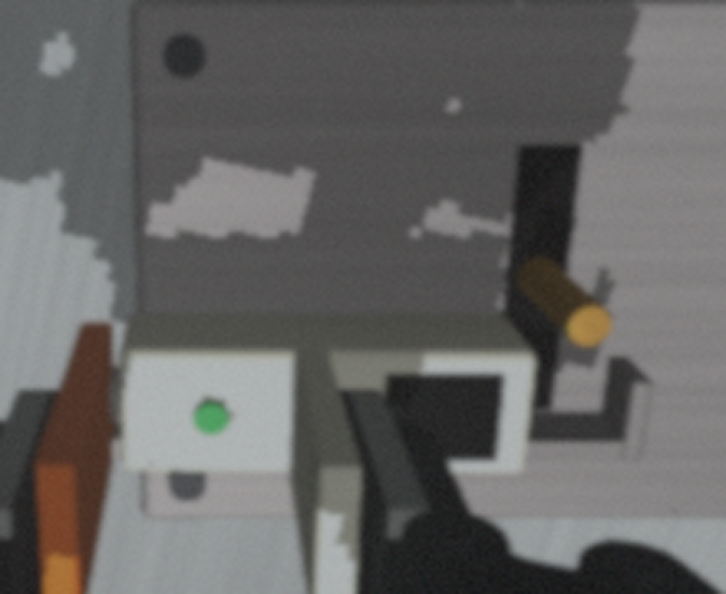

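Emit:
move_arm([
  [0,-0.5,2,0,46],
  [0,-0.5,4,0,46],
  [0,-0.5,6,0,46],
  [0,-0.5,7,0,46],
  [0,-0.5,7,0,46],
  [0,-0.5,7,0,46],
  [0,-0.5,7,0,46],
])

```text
time: 9.25
tool_pos: [0.3813, 0.213, 0.0453]
tcp_rot: [1.962, 2.453, 0.0]
wrist_force: [-1.1, -0.7, -0.5]
width: 0.5
```

```bash
python3 look.py wrist7; python3 - <<'E'
from h import *
cap('scene','scene7')
E
python3 cr.py scene7 380 140 110 90 6 s7c
```

```text
9.3 [0.38136218 0.21304133 0.0453462 ] [1.96251315e+00 2.45312064e+00 2.68010019e-04] 0.5015397326783573 F [-0.01503659  0.35013881 -1.73006907] q [0.45 0.02 2.27 0.   0.86 0.23]
F tool [0.34 0.06 1.73]
pin px 438 451 226 239 134
pintop [14.5 67.1  5.6] 134
barrel top tool z 9.911681078128327 -> underside above plate mm 3.4345177293484426
```

View pics/wrist7c.png

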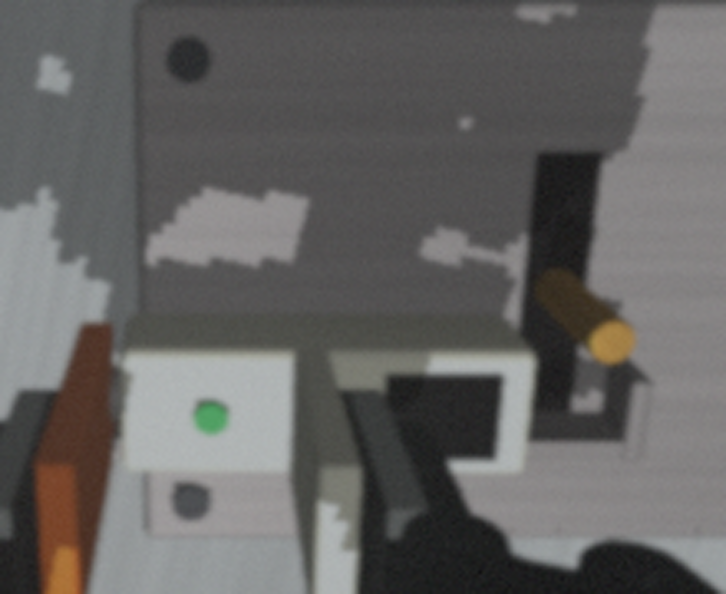

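View pics/s7c.png

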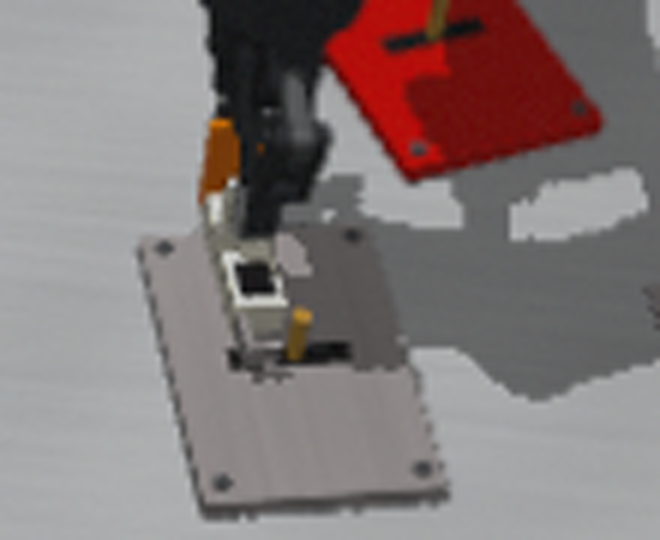

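Emit:
move_arm([
  [2,0,0,0,46],
  [5,0,0,0,46],
  [8,0,0,0,46],
  [11,0,0,0,46],
  [13,0,0,0,46],
  [14,0,0,0,46],
  [14,0,0,0,46],
  [14,0,0,0,46],
])

```text
time: 10.15
tool_pos: [0.3782, 0.2267, 0.0453]
tcp_rot: [1.962, 2.453, -0.0]
wrist_force: [0.1, -0.3, -1.5]
width: 0.503
```

```bash
python3 look.py wrist8
```

```text
10.2 [0.37819265 0.22662256 0.04525875] [ 1.96240887e+00  2.45326863e+00 -1.30511457e-04] 0.5021160437208286 F [-0.44238455  0.80972309 -1.4310774 ] q [ 0.48  0.02  2.26 -0.    0.86  0.26]
F tool [ 0.89 -0.25  1.43]
pin px 435 448 249 262 140
pintop [ 0.7 67.5  5.6] 139
barrel top tool z 9.916759260729817 -> underside above plate mm 3.3419858523172294
```

View pics/wrist8c.png

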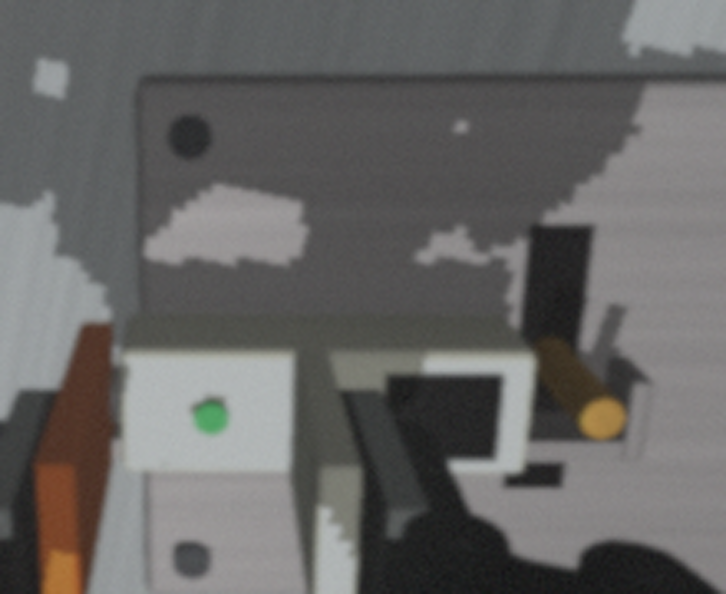

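Emit:
move_arm([
  [1,0,0,0,46],
  [2,0,0,0,46],
  [3,0,0,0,46],
  [3.5,0,0,0,46],
  [3.5,0,0,0,46],
  [3.5,0,0,0,46],
])

```text
time: 10.8
tool_pos: [0.3774, 0.2301, 0.0453]
tcp_rot: [-1.962, -2.453, 0.0]
wrist_force: [-0.2, 0.1, 0.2]
width: 0.503
```

```bash
cat >> look.py <<'E'
uv=np.array([[x,y] for y in range(ys.min()-4,ys.max()+5) for x in range(xs.min()-4,xs.max()+5)]); P=dep(c,uv)
m=o[uv[:,1],uv[:,0]]&(P[:,2]>.037)&(P[:,2]<.045); print('pin world along slot',P[m].mean(0)@Rt[:,0]*1000, P[m].mean(0).round(4))
import numpy as np
F=[]
for i in range(4): bot.read_camera('wrist'); F.append(bot.read_state()['wrist_force']@Rt)
print('meanF',np.mean(F,0).round(2))
E
python3 look.py wrist9
```

```text
10.85 [0.37744003 0.23007797 0.04526644] [-1.96242009e+00 -2.45322708e+00  3.90367433e-05] 0.5052473780279761 F [ 0.2333181   1.11794377 -0.58832416] q [0.49 0.03 2.26 0.   0.86 0.27]
F tool [1.04 0.47 0.59]
pin px 427 447 243 267 126
pintop [-2.6 67.4  5.7] 125
barrel top tool z 10.026305919017766 -> underside above plate mm 3.2401352749777246
pin world along slot 138.9678162438386 [0.4438 0.2423 0.0396]
meanF [-0.39  0.12  1.32]
```

Not touching yet: the pin is at tool x -2.6 and I expect contact near -4.5. I'll creep forward.

Emit:
move_arm([
  [0.5,0,0,0,46],
  [1,0,0,0,46],
  [1,0,0,0,46],
  [1,0,0,0,46],
])

```text
time: 11.45
tool_pos: [0.3772, 0.2311, 0.0453]
tcp_rot: [1.962, 2.453, -0.0]
wrist_force: [-0.4, -0.1, -0.2]
width: 0.502
```

```bash
python3 look.py wrist10
```

```text
11.5 [0.37722815 0.2310755  0.04528645] [ 1.96238336e+00  2.45329175e+00 -1.64842733e-05] 0.5044858185298924 F [ 0.03081163 -0.70935975 -1.5367492 ] q [ 0.49  0.03  2.26 -0.    0.86  0.27]
F tool [-0.7  -0.13  1.54]
pin px 434 447 257 268 121
pintop [-3.6 67.4  5.6] 121
barrel top tool z 9.841568707276416 -> underside above plate mm 3.4448800547904384
pin world along slot 138.99575523932472 [0.4437 0.2424 0.0397]
meanF [-0.01 -0.2   1.27]
```

Emit:
move_arm([
  [0.5,0,0,0,46],
  [0.8,0,0,0,46],
  [0.8,0,0,0,46],
  [0.8,0,0,0,46],
])

```text
time: 12.1
tool_pos: [0.3771, 0.2317, 0.0453]
tcp_rot: [1.962, 2.453, -0.0]
wrist_force: [0.4, -1.3, -1.3]
width: 0.501
```

```bash
python3 look.py wrist11
```

```text
12.15 [0.37706964 0.23175202 0.0452624 ] [ 1.96239404e+00  2.45315820e+00 -1.74169668e-04] 0.5039381003119262 F [ 1.01270948 -0.12906306 -1.39711926] q [ 0.49  0.03  2.25 -0.    0.86  0.27]
F tool [-0.35  0.96  1.4 ]
pin px 434 447 257 268 122
pintop [-3.7 67.4  5.6] 122
barrel top tool z 10.12486460135582 -> underside above plate mm 3.1375312695974316
pin world along slot 139.58438365503477 [0.4437 0.2429 0.0397]
meanF [-1.26  0.27  1.12]
```

View pics/wrist11c.png

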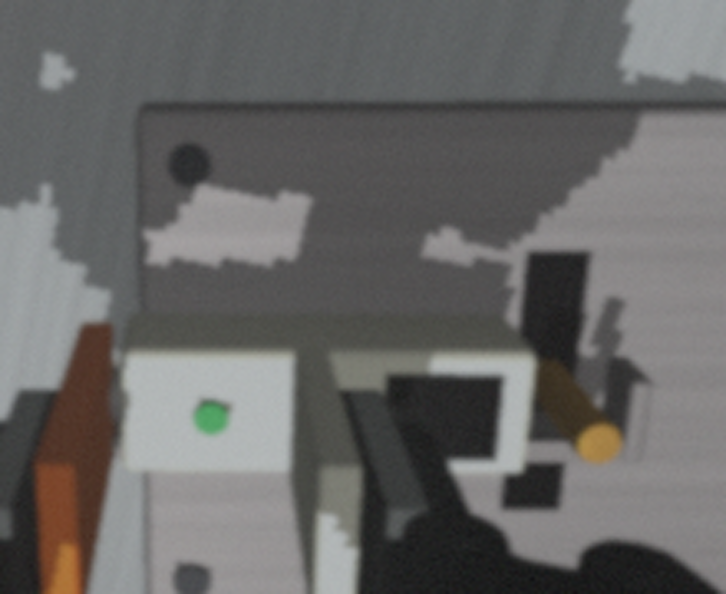

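Emit:
move_arm([
  [0,0,0,0,50],
  [0,0,0.2,0,52],
  [0,0,0.4,0,54],
  [0,0,0.6,0,56],
  [0,0,0.8,0,58],
  [0,0,1,0,60],
  [0,0,1.2,0,62],
  [0,0,1.4,0,64],
  [0,0,1.5,0,65],
  [0,0,1.5,0,66],
  [0,0,1.5,0,67],
  [0,0,1.5,0,68],
  [0,0,1.5,0,69],
  [0,0,1.5,0,70],
  [0,0,1.5,0,70],
])

```text
time: 13.85
tool_pos: [0.377, 0.2318, 0.0438]
tcp_rot: [-1.962, -2.453, 0.0]
wrist_force: [0.1, 0.5, -0.3]
width: 0.696
```

```bash
python3 look.py wrist12
```

```text
13.9 [0.37700545 0.23182788 0.04377995] [-1.96250569e+00 -2.45307383e+00  9.63755127e-05] 0.699915785029752 F [-0.40034531  0.75627321 -0.64605777] q [0.49 0.03 2.26 0.   0.86 0.27]
F tool [ 0.83 -0.22  0.65]
pin px 435 447 259 271 118
pintop [-4.5 67.3  4.1] 117
barrel top tool z 8.792737933622972 -> underside above plate mm 2.9872128298149363
pin world along slot 138.95363800843853 [0.4437 0.2422 0.0397]
meanF [ 0.02  0.   -0.33]
```

View pics/wrist12c.png

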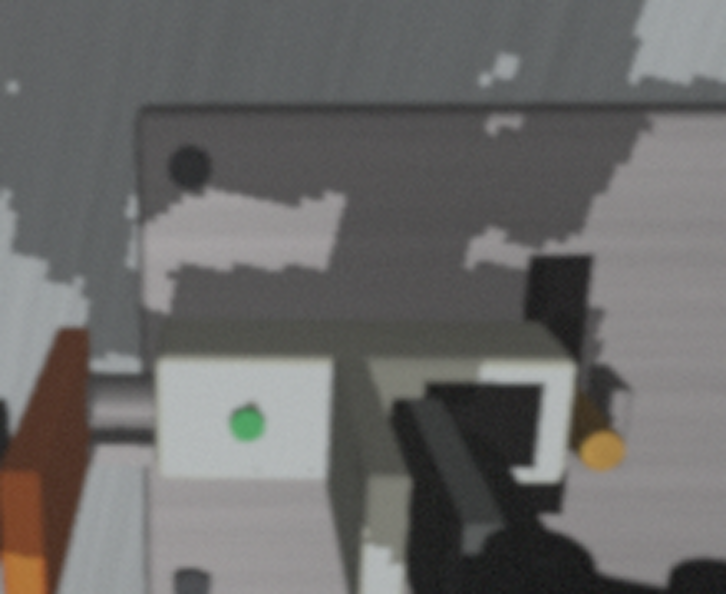

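Emit:
move_arm([
  [0,0,0,0,76],
  [0,0,0,0,84],
  [0,0,0,0,92],
  [0,0,0,0,92],
  [0,0,-3,0,92],
  [0,0,-10,0,92],
  [0,0,-22,0,92],
  [0,0,-40,0,92],
  [0,0,-65,0,92],
  [0,0,-90,0,92],
  [0,0,-110,0,92],
  [0,0,-120,0,92],
  [0,0,-120,0,92],
  [0,0,-120,0,92],
])

```text
time: 15.5
tool_pos: [0.3768, 0.2317, 0.1635]
tcp_rot: [-1.962, -2.453, 0.0]
wrist_force: [-0.5, 1.1, -0.6]
width: 0.918
```

```bash
python3 look.py wrist13; python3 - <<'E'
from h import *
cap('scene','scene13')
c=load('wrist13'); uv=np.array([[x,y] for y in range(120,300,2) for x in range(250,470,2)]); P=dep(c,uv)*1000
m=(P[:,2]>68)&(P[:,2]<82); Q=P[m]; print('tabs',len(Q)); d=Q[:,:2]@[np.cos(np.radians(12.7)),np.sin(np.radians(12.7))]
a=d<d.mean(); print(Q[a].mean(0),Q[~a].mean(0))
v=(Q[~a].mean(0)-Q[a].mean(0))[:2]; print(np.hypot(*v),np.degrees(np.arctan2(v[1],v[0])))
m=(P[:,2]>30)&(P[:,2]<40);Q=P[m];s=np.linalg.lstsq(np.c_[Q[:,:2],np.ones(len(Q))],Q[:,2],rcond=None)[0];print('top',len(Q),np.median(Q[:,2]),np.degrees(s[:2]))
E
python3 cr.py scene13 380 140 110 90 6 s13c
```

```text
15.55 [0.37631126 0.23143163 0.16283602] [-1.96209231e+00 -2.45265380e+00  2.45086771e-03] 0.922683895206691 F [ 0.20387032 -0.13365154  0.02004834] q [ 0.49 -0.13  2.15  0.    1.12  0.27]
F tool [-0.18  0.17 -0.02]
pin px 389 639 200 399 2872
tabs 122
[352.9507782  226.00421498  74.51909926] [399.79500751 236.10093129  74.91001003]
47.91999060760309 12.163345725326723
top 501 35.35851996240669 [ 1.87160113 -1.88582183]Traceback (most recent call last):
  File "look.py", line 10, in <module>
    uv=np.array([[x,y] for y in range(ys.min()-4,ys.max()+5) for x in range(xs.min()-4,xs.max()+5)]); P=dep(c,uv); T=(P-s['tool_pos'])@Rt*1000
                                                                                                        ~~~^^^^^^
  File "h.py", line 19, in dep
    uv=np.array(uv).reshape(-1,2); d=rays(c,uv); return np.array(c['xyz'])+d*c['depth'][uv[:,1].astype(int),uv[:,0].astype(int)][:,None]
                                                                             ~~~~~~~~~~^^^^^^^^^^^^^^^^^^^^^^^^^^^^^^^^^^^^^^^^^
IndexError: index 400 is out of bounds for axis 0 with size 400
```

View pics/s13c.png

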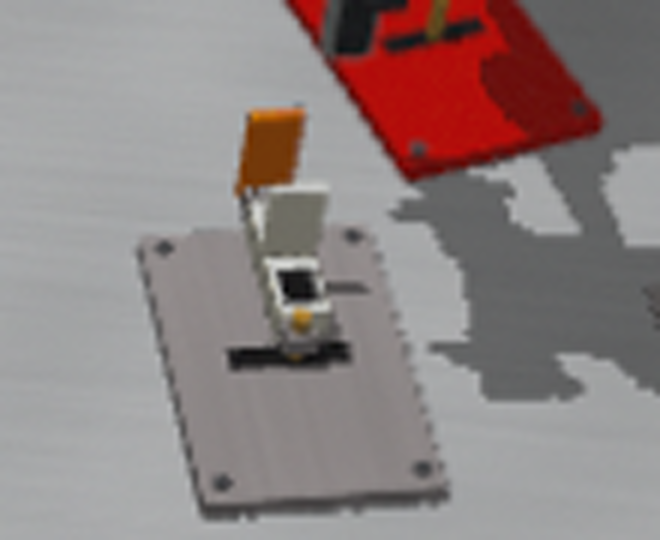

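View pics/scene13.png

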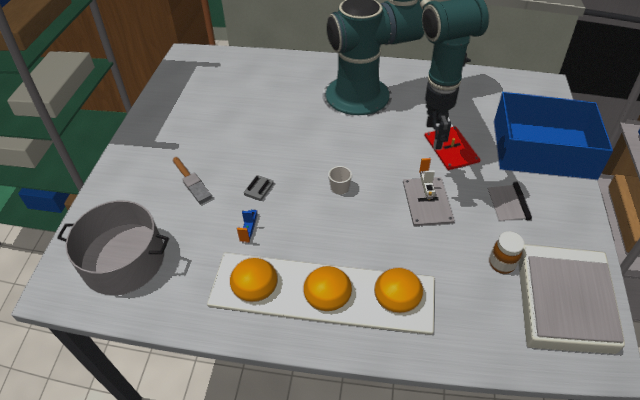

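```bash
python3 -c "
from h import *
print(bot.read_state()['time'],bot.finish_job())"
```

```text
the job is handed in; nothing more can be done
15.6 None
```

The clip is now closed on the brass pin and stays there by itself. I handed the job in at 15.6 s of the 48 s allowed.

**What I did**
- I squeezed the tabs on the dock; the opening stopped at about 43 mm, and the pictures showed the hook fully out. I then lifted the clip off and carried it over the cup.
- I lowered it beside the pin to about 3 mm above the plate and slid it along the slot until the hook's arm met the pin.
- At contact the mean force along the slot was about 1.3 N and the pin had moved about 0.6 mm, which agrees with its spring. I then let go slowly, opened clear and backed straight up.

**Last checks**
- **Catch:** the tabs are 47.9 mm apart, which means the plunger is at about 6 mm, as expected with the pin caught.
- **Pose:** the clip is square to the slot within 1°. Its underside is about 3 mm above the plate.
- **Pin:** it went back to where it stood before contact.
- **Surroundings:** the buns and other kitchen things look unmoved in the last scene picture. The gripper is about 12 cm above where it let go and touching nothing.

**What did not agree or failed**
- A rough plane fit of the clip's top gave about 2° of tilt. The tab tops differ by only 0.4 mm in height, so I took the clip as level.
- The last close-up script stopped with an error after taking its picture, because its pin mask also picked up other orange things. The final pin position therefore comes from the check just before I backed away.

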